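# Pack the drum lifter bars and shut the spares chest

## Robot

A 7-joint arm with a two-finger parallel gripper is mounted at the origin on a cart in front of the work surface, level with it; the furniture and walls round the work are solid. World frame = base frame: x ahead of the robot, y to its left, z up, the work surface at z = 0. Lengths are in mm, angles in degrees, forces in N, time in s.
With the tool pointing down it reaches from about 350 to 900 mm from the base axis. Payload 19.9 kg.
Tool frame: the origin (TCP) lies at the centre of the arm's flange, where the gripper is bolted on; the fingertips stand 173 mm ahead of it and the grasp point (between the pads) lies 155 mm ahead of it; z points along the fingers, y is the line along which they close (so a half turn about z gives the same grasp; the last joint's range is limited). The gripper opens to 85 mm and grips with 20 to 120 N. Pads are 22 mm wide; open, the fingers measure 114 mm over their backs; the gripper's body (76 mm by 85 mm) begins 54 mm behind the grasp point. The pads swing forward as they close: fully open they stand 13 mm farther back than shut.
Start: joints at [61.221, 23.915, -0.59, 92.452, 0.269, 63.638, -3.037], TCP at [277.92, -559.803, 404.66] pointing down, gripper open.
Joint ranges: [-161.28, 161.28], [-22.2, 115.67], [-73.04, 71.86], [3.21, 147.25], [-68.34, 248.33], [10.77, 114.83], [-161.83, 161.83]. Speed limits (degrees/s): [108.29, 108.29, 136.94, 136.94, 172.46, 172.46, 172.46].

## Interface

Orientations are given as a 3x3 rotation matrix whose columns are the frame's x, y, z axes.
In Python, from plant import env gives the robot as it stands. Calls block until the motion is done:
- env.goto(position, orientation): joint-space move of the TCP to a pose.
- env.servo_line(position, frame=None, velocity=150, until_force=None): straight line of the TCP; frame=None keeps the orientation; velocity is the mean speed in mm/s. With until_force (N) it stops when the force on the tool has changed by that much, and returns True; else False.
- env.movej(angles): joint-space move.
- env.command_gripper(opening, grasp_force=None): finger opening in mm; grasp_force is the grip in N (None keeps the last); returns when the fingers have stopped.
- env.dwell(seconds).
- env.ik(position, orientation): joint angles nearest the present ones, or None.
- env.get_state(): the state.
- env.get_image(name): name is "side" or "top" or "wrist"; returns the picture (400x640x3 uint8, red, green, blue); there is no depth.
- env.get_calibration(name): a dict with "fx", "fy", "cx", "cy" (pixels), "origin" and "orientation" of the camera in the world. Camera axes: x right, y down, z forward; pixel columns grow to the right and rows downward; lengths in mm; the calibration is good to about 2 mm. A picture is of the moment at which its call begins: read the wrist's pose just before it. get_calibration takes no time and is no camera call; for the wrist camera it gives the pose at the moment of the call.
A pose or a line that the arm cannot do raises env.PlanningError and nothing moves.
- env.close_job(): hands the job in; it is judged then, once.
The state is a dict: "time_s": time; "joint_positions": joint angles; "qd": joint speeds; "effort": joint torques, N m; "position": TCP position; "eef_rot": TCP orientation; "wrist_force": force on the tool from outside, world axes, zero at the start; "ft_torque": the same for the moment, N m; "finger_gap": finger opening in mm; "finger_force": force on a finger pad.
Only numpy, scipy, OpenCV 4.12 (cv2) and the standard library are available. Lean on these libraries where they do the work, as an engineer would, in place of code of your own. Each camera call takes 0.05 s, during which the arm holds its last target. There are 200 camera calls.

## Task

Get the spares chest ready to be put away: take the soap out of the chest and lay it flat in the white soap dish, and lay every blue drum lifter bar that is on the table across the two rails in the chest, each in a place of its own between the pins. Keep the lid locked open until all that is done; then lift the red grip on the folding lid stay past centre to unlock it and lower the lid gently until it is fully shut. Leave the roll of masking tape where it is.

Things in the scene. Friction and masses are not known exactly. Their poses are not given: they have to be found in the camera images.
- chest: wooden chest fixed to the table, 250 (its x) x 196 (its y) x 60 mm high, walls and floor 6 mm; origin at the centre of its underside, z up. Lid hinged along its +x wall, folding stay on its -y wall. Inside, two rails run along x at y = -58 and +58 mm (12 mm wide, tops at z = 26 mm), the floor between them is bare; pairs of pins on the rails part four places for bars
- lid (a joint): lid hinge (rad): 0 = locked open, leaning back a few degrees past upright; grows as the lid goes down; 1.68 = fully shut. The hinge is stiff: the lid stays at any angle where it is left (under 5 N at the handle moves it once the stay is unlocked). While the stay is locked the lid cannot go down
- lid_handle (a point): centre of the steel bar handle on the lid's free edge: round, 12 mm thick, 110 mm long, parallel to the hinge, on two 10 mm posts 90 mm apart that hold it 30 mm off the edge; it swings on a circle of 280 mm round lid_hinge. About 345 mm above the table with the lid open, 66 mm with it shut
- lid_hinge (a point): fixed point on the middle of the lid's hinge axis (chest x = 125 mm, z = 66 mm; axis along the chest's y). The lid is a 250 x 196 x 12 mm board
- stay_knee (a joint): knee of the folding two-link lid stay (rad): 0 = sagging on its stop (locked), 0.35 = both links in line (dead centre), more = past centre, unlocked and folding; about 3.1 with the lid shut. It stays where it is left
- stay_grip (a point): centre of the red grip at the stay's knee: round, 12 mm thick, 48 mm long, sticking out along the chest's -y, its near end 12 mm clear of the links, its centre 40 mm out. It moves on a circle of 110 mm round stay_pivot in the chest's x-z plane: to unlock, lift it up and towards the chest's -x, past centre, by 0.35 to 0.5 rad about stay_pivot; a few newtons do it
- stay_pivot (a point): fixed point on the axis of the stay's lower pivot, level with stay_grip along the chest's y; the axis is parallel to the chest's y
- dish: white soap dish with blue rims, fixed to the table, 130 (its x) x 100 (its y) x 14 mm, walls and floor 4 mm; origin at the centre of its underside, z up
- soap_c (a point): centre of the loose white soap bar, 39 (x) x 87 (y) x 24 mm (z up), about 0.12 kg; at first it lies on the chest's floor between the rails, roughly parallel to the chest's y
- tape_c (a point): centre of a loose roll of masking tape, 98 mm wide, 25 mm high, a bystander
- cabinet_front (a point): fixed point in the middle of the front of the grey drawer cabinet behind the table things, level with its pulls; the front is 300 mm wide (along y) and 210 mm high, with a notebook on top to 225 mm: keep the gripper clear of it
- place0 (a point): middle of bar place 0: midway between the rails at the height of their tops, chest x = -85 mm; places are 45 mm apart, parted by pins 8 mm thick and 10 mm high on the rails; a bar lies here parallel to the chest's y
- place1 (a point): middle of bar place 1: midway between the rails at the height of their tops, chest x = -40 mm; places are 45 mm apart, parted by pins 8 mm thick and 10 mm high on the rails; a bar lies here parallel to the chest's y
- place2 (a point): middle of bar place 2: midway between the rails at the height of their tops, chest x = 5 mm; places are 45 mm apart, parted by pins 8 mm thick and 10 mm high on the rails; a bar lies here parallel to the chest's y
- place3 (a point): middle of bar place 3: midway between the rails at the height of their tops, chest x = 50 mm; places are 45 mm apart, parted by pins 8 mm thick and 10 mm high on the rails; a bar lies here parallel to the chest's y
- bar0_c (a point): centre of a blue drum lifter bar, 150 (its x, the long axis) x 20 x 20 mm, about 0.08 kg, lying flat (z up); not every bar is present in every start
- bar1_c (a point): centre of a blue drum lifter bar, 150 (its x, the long axis) x 20 x 20 mm, about 0.08 kg, lying flat (z up); not every bar is present in every start
- bar2_c (a point): centre of a blue drum lifter bar, 150 (its x, the long axis) x 20 x 20 mm, about 0.08 kg, lying flat (z up); not every bar is present in every start
- bar3_c (a point): centre of a blue drum lifter bar, 150 (its x, the long axis) x 20 x 20 mm, about 0.08 kg, lying flat (z up); not every bar is present in every start
Things that resemble listed ones, but are neither listed nor needed, are in the scene too. What is shaped like the part that bears soap_c but yellow is not meant.

How it is judged:
By the outcome, as a careful person would: the job done as asked, in the order asked, and still so for the second after the job is handed in, with the robot touching nothing.
Of bar0, bar1, bar2, bar3 only 3 to 4 are there at a start; the rules pass over those that are not, and their reading is None.
At some moment in a run one of bar0, bar1, bar2, bar3, soap may be knocked a few centimetres aside while the robot is not near it.
Once in a run the grip may slacken for a moment while it holds something.
It also fails if it takes over 210 s, if anything falls off the work surface, if the arm or the gripper's body presses on something with over 40 N, if the wrist force passes 120 N, or if a joint passes its speed limit or range.

## Working session

There is one attempt and no reset: what is moved stays moved. The work goes in short steps, each a Python script; the robot and the scene stay as the last script left them, time stands still between calls to the robot, and variables do not carry over. Pictures are saved under pics/ and viewed, at most 16 in all, crops included, and the job is handed in when it is done.

```bash
ls; mkdir -p pics; python3 - <<'E'
from plant import env
import cv2,numpy as np
for n in("side","top","wrist"):
    c=env.get_calibration(n);print(n,{k:np.round(v,3).tolist() for k,v in c.items()})
    cv2.imwrite(f"pics/{n}0.png",env.get_image(n)[:,:,::-1])
s=env.get_state();print(s["time_s"],s["position"],s["eef_rot"])
E
```

```text
pics
side {'fx': 407.561, 'fy': 407.561, 'cx': 309.925, 'cy': 197.663, 'origin': [200.1, 910.208, 1077.805], 'orientation': [[-0.946, -0.217, 0.242], [-0.324, 0.586, -0.742], [0.019, -0.781, -0.625]]}
top {'fx': 499.361, 'fy': 499.361, 'cx': 331.579, 'cy': 197.024, 'origin': [425.006, -139.67, 1812.697], 'orientation': [[-0.029, -0.997, 0.073], [-1.0, 0.03, 0.007], [-0.009, -0.073, -0.997]]}
wrist {'fx': 278.35, 'fy': 278.35, 'cx': 325.531, 'cy': 200.571, 'origin': [344.823, -526.765, 371.753], 'orientation': [[0.445, -0.856, -0.263], [-0.895, -0.426, -0.13], [-0.001, 0.294, -0.956]]}
0.15 [ 277.88656335 -559.72608515  404.21877327] [[ 8.95689182e-01  4.44680431e-01 -4.50159048e-04]
 [ 4.44680656e-01 -8.95688839e-01  7.86259760e-04]
 [-5.35681056e-05 -9.04421382e-04 -9.99999590e-01]]
```

View pics/top0.png

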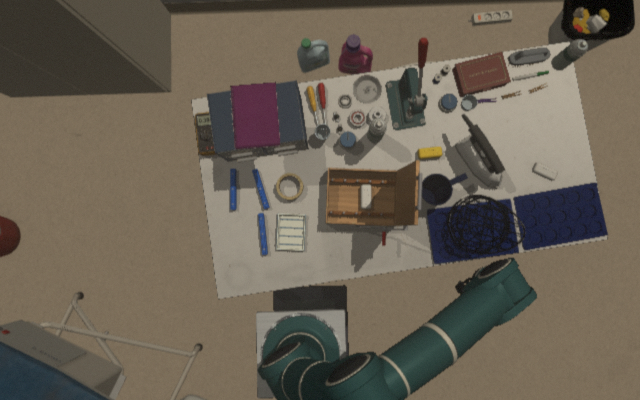

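View pics/side0.png

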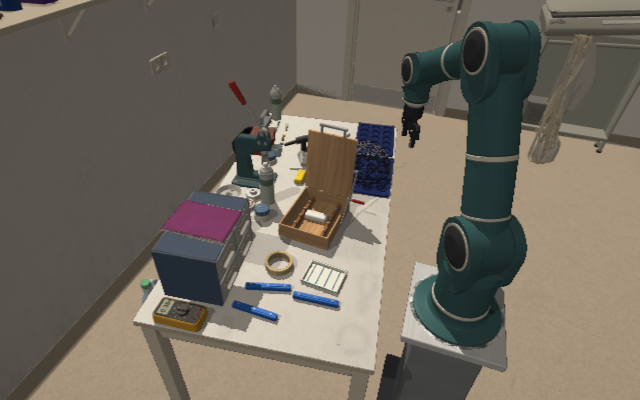

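Top view: the chest is at about (370,197) with its lid standing up at the right (px x≈418). The soap is inside at (367,197) and the red grip at (383,238). The blue bars are at (233,190), (261,189) and (262,234), the dish at (291,233) and the tape at (289,187). The yellow soap at (430,153) is to be ignored.

```bash
cat > h.py <<'E'
from plant import env
import cv2,numpy as np
def ray(c,u,v):
    d=np.array(c["orientation"])@np.array([(u-c["cx"])/c["fx"],(v-c["cy"])/c["fy"],1.]);return np.array(c["origin"],float),d
def onz(c,u,v,z):
    o,d=ray(c,u,v);return (o+d*(z-o[2])/d[2])
def proj(c,p):
    q=np.array(c["orientation"]).T@(np.array(p,float)-np.array(c["origin"]));return c["fx"]*q[0]/q[2]+c["cx"],c["fy"]*q[1]/q[2]+c["cy"]
def shot(n,f=None):
    c=env.get_calibration(n);im=env.get_image(n)
    if f: cv2.imwrite("pics/"+f,im[:,:,::-1])
    return c,im
def rect_on(c,cnt,z):
    """min-area rect of a contour cast on plane z -> centre, (long,short), angle of the long axis deg"""
    P=np.array([onz(c,u,v,z)[:2] for u,v in cnt.reshape(-1,2)],np.float32)
    (x,y),(w,h),_=r=cv2.minAreaRect(P);B=cv2.boxPoints(r);e=B[1]-B[0];f=B[2]-B[1]
    if np.linalg.norm(f)>np.linalg.norm(e): e=f
    return np.array([x,y]),(max(w,h),min(w,h)),np.degrees(np.arctan2(e[1],e[0]))%180
def blobs(mask,amin):
    cs,_=cv2.findContours(mask.astype(np.uint8),cv2.RETR_EXTERNAL,cv2.CHAIN_APPROX_NONE)
    return [k for k in cs if cv2.contourArea(k)>amin]
def blue(im):
    h=cv2.cvtColor(im,cv2.COLOR_RGB2HSV);return (h[...,0]>100)&(h[...,0]<118)&(h[...,1]>170)&(h[...,2]>70)
def bars(c,im,z=20,amin=60):
    return [r for r in (rect_on(c,k,z) for k in blobs(blue(im),amin)) if 120<r[1][0]<190 and r[1][1]<55]
def down(a):
    """tool down, closing line (tool y) at world angle a deg"""
    a=np.radians(a);y=np.array([np.cos(a),np.sin(a),0]);z=np.array([0,0,-1.]);return np.column_stack([np.cross(y,z),y,z])
def st():
    s=env.get_state();print("t",round(s["time_s"],1),"p",np.round(s["position"],1),"F",np.round(s["wrist_force"],1),"gap",round(s["finger_gap"],1),"ff",np.round(s["finger_force"],1));return s
E
python3 - <<'E'
from h import *
c,im=cv2.imread,None
c=env.get_calibration("top");im=cv2.imread("pics/top0.png")[:,:,::-1].copy()
for b in bars(c,im): print("bar",b)
for n,u,v,z in[("chestTL",327,169,60),("BL",327,226,60),("soap",367,197,30),("grip",384,239,150),("dishC",291,233,14),("tape",289,187,25),("lidtopU",418,165,200),("cab",306,150,100)]: print(n,onz(c,u,v,z).round())
cv2.imwrite("pics/topc.png",cv2.resize(im[140:270,220:450],None,fx=3.4,fy=3.4,interpolation=2)[:,:,::-1])
E
```

```text
chestTL [ 653. -114.   60.]
BL [ 452. -108.   60.]
soap [ 552. -253.   30.]
grip [ 402. -297.  150.]
dishC [432.  23.  14.]
tape [597.  25.  25.]
lidtopU [ 639. -412.  200.]
cab [716. -43. 100.]
```

View pics/topc.png

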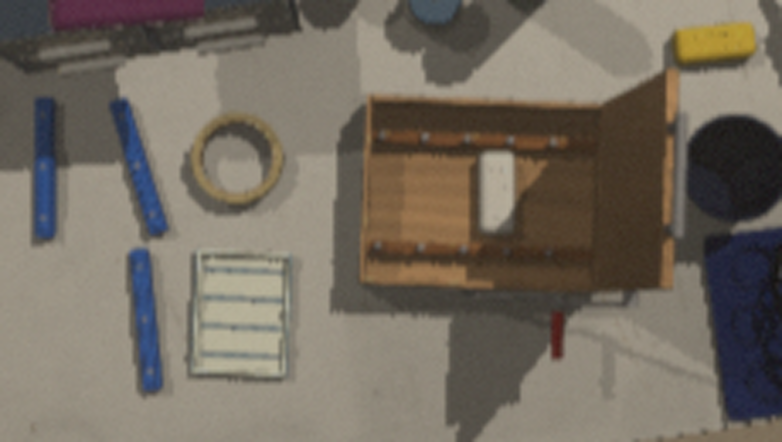

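```bash
python3 - <<'E'
import re
s=open('h.py').read().replace("(h[...,0]>100)&(h[...,0]<118)&(h[...,1]>170)&(h[...,2]>70)","(h[...,0]>98)&(h[...,0]<122)&(h[...,1]>140)&(h[...,2]>40)")
open('h.py','w').write(s)
E
python3 - <<'E'
from h import *
c=env.get_calibration("top");im=cv2.imread("pics/top0.png")[:,:,::-1].copy()
h=cv2.cvtColor(im,cv2.COLOR_RGB2HSV)
for u,v in[(233,200),(233,175),(262,234),(430,220)]:print(h[v,u])
for b in bars(c,im): print("bar",b)
env.servo_line([277.9,-559.8,570],velocity=250)
env.goto([500,-230,560],down(-90))
st();c,im=shot("wrist","w1.png")
print({k:np.round(v,3).tolist() for k,v in c.items()})
E
```

```text
[109 154 131]
[108 122  75]
[113  62 119]
[118 111  60]
t 2.4 p [ 499.7 -231.   559.7] F [-0.8 -0.3  0.2] gap 85.4 ff 0.0
{'fx': 278.35, 'fy': 278.35, 'cx': 325.531, 'cy': 200.571, 'origin': [574.456, -231.482, 527.316], 'orientation': [[-0.0, -0.956, -0.294], [-1.0, 0.0, -0.0], [0.0, 0.294, -0.956]]}
```

View pics/w1.png

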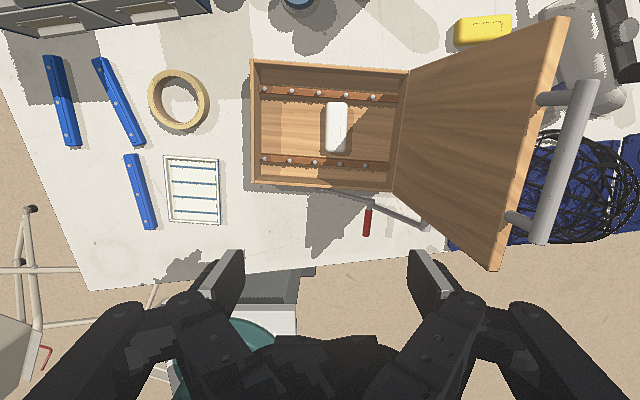

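Wrist view shows everything. Rail pins run from (264,90) to (373,98) and from (264,159) to (365,166). The soap is at (337,126), the dish at (192,189) and the red grip at (368,222). Bars are at (62,100), (118,102) and (140,191).

```bash
python3 - <<'E'
from h import *
im=cv2.imread("pics/w1.png")[:,:,::-1].copy()
c=dict(fx=278.35,fy=278.35,cx=325.531,cy=200.571,origin=[574.456,-231.482,527.316],orientation=[[0,-.956,-.294],[-1,0,0],[0,.294,-.956]])
g=cv2.cvtColor(im,cv2.COLOR_RGB2GRAY).astype(float)
S=cv2.cvtColor(im,cv2.COLOR_RGB2HSV)
px=[(264,90),(291,91),(318,94),(346,96),(373,98),(264,159),(290,160),(315,162),(340,164),(365,166)]
W=[];Q=[]
for i,(u,v) in enumerate(px):
    w=(S[v-4:v+5,u-4:u+5,2].astype(float)-S[v-4:v+5,u-4:u+5,1]);w=np.clip(w-np.percentile(w,80),0,None)
    yy,xx=np.mgrid[v-4:v+5,u-4:u+5];u2,v2=(w*xx).sum()/w.sum(),(w*yy).sum()/w.sum()
    W.append(onz(c,u2,v2,35)[:2]);Q.append([-107.5+45*(i%5),58 if i<5 else -58])
W=np.array(W);Q=np.array(Q)
mq,mw=Q.mean(0),W.mean(0);U,s,V=np.linalg.svd((Q-mq).T@(W-mw));R=(U@V).T;t=mw-R@mq
print("chest",t,"yaw",np.degrees(np.arctan2(R[1,0],R[0,0])),np.linalg.det(R),"scale",s.sum()/((Q-mq)**2).sum());print((W-(Q@R.T+t)).round(1).tolist())
for x,y in[(-125,98),(-125,-98)]:print("corner px",proj(c,[*(R@[x,y]+t),60]))
for k in blobs((S[...,1]<60)&(S[...,2]>150)&(np.mgrid[:400,:640][1]>300)&(np.mgrid[:400,:640][1]<370)&(np.mgrid[:400,:640][0]<160)&(np.mgrid[:400,:640][0]>95),150):print("soap",rect_on(c,k,26))
d=np.array([[165,155],[219,157],[220,223],[164,221]]).reshape(-1,1,2);print("dish",rect_on(c,d,14))
m=(S[...,0]>98)&(S[...,0]<122)&(S[...,1]>130)&(S[...,2]>40)
for k in blobs(m[:,:200],200):print("bar",rect_on(c,k,10))
ct=env.get_calibration("top");cs=env.get_calibration("side")
def tri(a):
    A=np.zeros((3,3));b=np.zeros(3)
    for cc,u,v in a:
        o,dd=ray(cc,u,v);dd/=np.linalg.norm(dd);P=np.eye(3)-np.outer(dd,dd);A+=P;b+=P@o
    return np.linalg.solve(A,b)
def red(im,box):
    u0,v0,u1,v1=box;h=cv2.cvtColor(im,cv2.COLOR_RGB2HSV)[v0:v1,u0:u1];m=((h[...,0]<6)|(h[...,0]>172))&(h[...,1]>150)&(h[...,2]>50)
    k=max(blobs(m,3),key=cv2.contourArea);P=k.reshape(-1,2)+[u0,v0];P=P[np.argsort(P[:,1])];(x,y),*_=cv2.minAreaRect(P.astype(np.float32));print(x,y,P[0],P[-1]);return x,y
T=red(cv2.imread("pics/top0.png")[:,:,::-1].copy(),(375,225,392,250));Sd=red(cv2.imread("pics/side0.png")[:,:,::-1].copy(),(345,192,370,210));Wr=red(im,(355,195,385,245))
print("grip tw",tri([(ct,*T),(c,*Wr)]),"sw",tri([(cs,*Sd),(c,*Wr)]),"tsw",tri([(ct,*T),(cs,*Sd),(c,*Wr)]))
print("handle",tri([(c,560,160),(cs,332,128)]))
E
```

```text
chest [ 551.97114728 -233.38538517] yaw -94.03480095565718 0.9999999999999998 scale 0.9941806921015783
[[-0.4, -0.6], [-0.3, -0.2], [-0.3, 0.1], [-0.1, 0.2], [-0.0, 0.4], [0.1, -0.7], [0.2, -0.5], [0.2, -0.0], [0.2, 0.7], [0.4, 0.8]]
corner px (np.float64(249.09636055971035), np.float64(56.9504777139945))
corner px (np.float64(250.25339683562208), np.float64(182.66450629168648))
soap (array([ 554.25115967, -249.31130981]), (83.19087982177734, 36.75651550292969), np.float32(178.5667))
dish (array([437.45596313,  25.94443512]), (137.3929901123047, 109.94033813476562), np.float32(174.44247))
bar (array([430.73016357, 124.30408478]), (150.21339416503906, 28.187044143676758), np.float32(4.677702))
bar (array([595.12878418, 129.74484253]), (150.5863037109375, 27.66797637939453), np.float32(16.286621))
bar (array([596.11968994, 228.76554871]), (148.73052978515625, 31.559633255004883), np.float32(179.47603))
383.5 237.5 [384 232] [383 243]
357.9245300292969 201.76416015625 [353 200] [359 203]
366.95562744140625 222.87713623046875 [366 210] [366 236]
grip tw [ 406.68269675 -299.40807105  105.03181539] sw [ 400.92827619 -301.22432651   91.8673639 ] tsw [ 403.00446186 -300.98726819   92.71762114]
handle [ 544.8643298  -393.47490313  334.96297184]
```

```bash
python3 - <<'E'
from h import *
a=-91.4
env.goto([554.3,-249.3,300],down(a))
c,im=shot("wrist")
S=cv2.cvtColor(im,cv2.COLOR_RGB2HSV)
u,v=proj(c,[554,-249,26]);m=(S[...,1]<60)&(S[...,2]>130)
k=[k for k in blobs(m,400) if cv2.pointPolygonTest(k,(float(u),float(v)),False)>=0]
if k: print("soap",rect_on(c,k[0],26))
cv2.imwrite("pics/w2.png",im[:,:,::-1])
st()
env.servo_line([554.3,-249.3,181],velocity=120,until_force=15);st()
env.command_gripper(20,40);s=st()
env.servo_line([554.3,-249.3,300],velocity=120);st()
E
```

```text
soap (array([ 555.61077881, -249.46385193]), (85.70693969726562, 36.9142951965332), np.float32(178.49089))
t 3.6 p [ 554.7 -249.7  301.7] F [ 0.2 -0.1 -0.3] gap 85.3 ff 0.0
t 4.7 p [ 554.6 -249.4  181.8] F [-0.2 -0.8  0.1] gap 85.6 ff 0.0
t 5.2 p [ 554.4 -249.4  181.5] F [-1.8  0.2  6.2] gap 38.6 ff 41.0
t 6.4 p [ 554.1 -249.2  299.2] F [-0.1 -0.5 -1.8] gap 38.7 ff 40.3
```

View pics/w2.png

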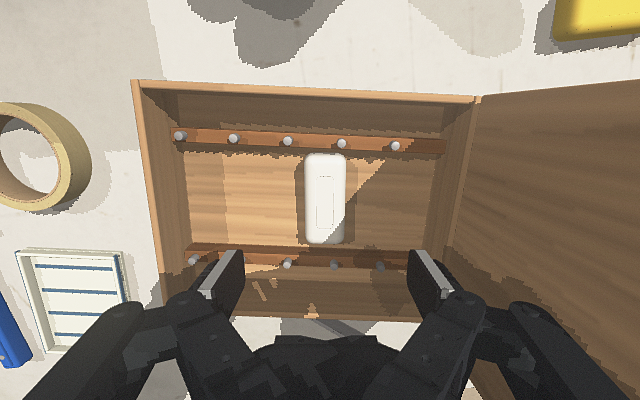

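The soap is held with a 38.6 mm gap. Next I refine the dish from the earlier top view and place it.

```bash
python3 - <<'E'
from h import *
ct=env.get_calibration("top")
P=np.array([[197,250],[291,250],[287,378],[190,376]])/3.4+[220,140]
d1=rect_on(ct,P,14);print("dish top",d1)
env.goto([400,26,330],down(-95.6))
s=st();c,im=shot("wrist","w3.png");print({k:np.round(v,4).tolist() for k,v in c.items()})
E
```

```text
dish top (array([435.10421753,  23.81846809]), (135.80258178710938, 102.43046569824219), np.float32(176.76196))
t 7.6 p [400.7  25.4 330. ] F [ 0.3  0.7 -2.1] gap 38.2 ff 40.3
{'fx': 278.3495, 'fy': 278.3495, 'cx': 325.5306, 'cy': 200.5709, 'origin': [475.1516, 17.6218, 297.6931], 'orientation': [[-0.0977, -0.9515, -0.2918], [-0.9952, 0.0934, 0.0286], [0.0001, 0.2932, -0.9561]]}
```

View pics/w3.png

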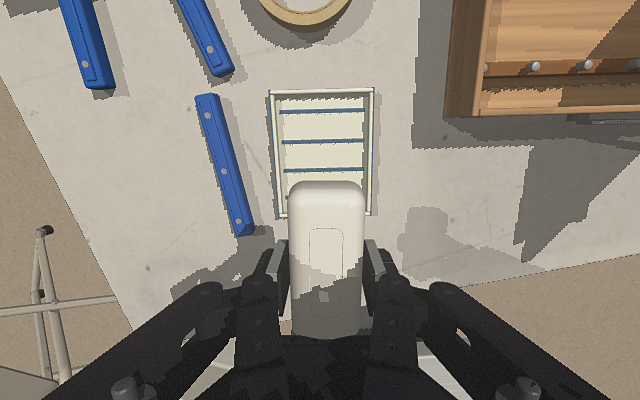

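The dish rim corners are at (269,90), (374,89), (372,214) and (276,216), and the soap is held straight.

```bash
python3 - <<'E'
from h import *
c=env.get_calibration("wrist")
r=rect_on(c,np.array([[269,90],[374,89],[372,214],[276,216]],float),14);print(r)
x,y=r[0];yaw=r[2]
if abs(r[1][0]-130)<8 and abs(r[1][1]-100)<8:
    a=yaw-270
    env.goto([x,y,260],down(a));s=st()
    print(env.servo_line([x,y,181],velocity=90,until_force=10));st()
    env.command_gripper(52);st()
    env.servo_line([x,y,320],velocity=200)
    env.goto([470,60,480],down(-90))
    st();c,im=shot("wrist","w4.png")
    S=cv2.cvtColor(im,cv2.COLOR_RGB2HSV)
    m=(S[...,0]>98)&(S[...,0]<122)&(S[...,1]>130)&(S[...,2]>40)
    for k in blobs(m,300):print("bar",rect_on(c,k,10))
E
```

```text
(array([435.92196655,  24.5024147 ]), (127.33670806884766, 103.99535369873047), np.float32(175.63972))
t 8.0 p [436.1  24.1 259.2] F [0.4 0.9 0.2] gap 38.8 ff 40.5
False
t 9.1 p [436.1  24.5 181.5] F [ 0.4  0.2 -1.9] gap 38.5 ff 40.5
t 9.3 p [436.   24.5 181.3] F [0.1 0.1 0.8] gap 51.8 ff 0.0
t 10.9 p [470.   59.9 478.9] F [ 0.1  0.1 -0.7] gap 52.1 ff 0.0
bar (array([430.81152344, 125.56906128]), (150.3525390625, 20.751890182495117), np.float32(4.662395))
bar (array([595.23828125, 130.99603271]), (149.74063110351562, 20.43030548095703), np.float32(16.256903))
bar (array([596.44134521, 230.00878906]), (148.4984130859375, 23.773052215576172), np.float32(179.47697))
```

View pics/w4.png

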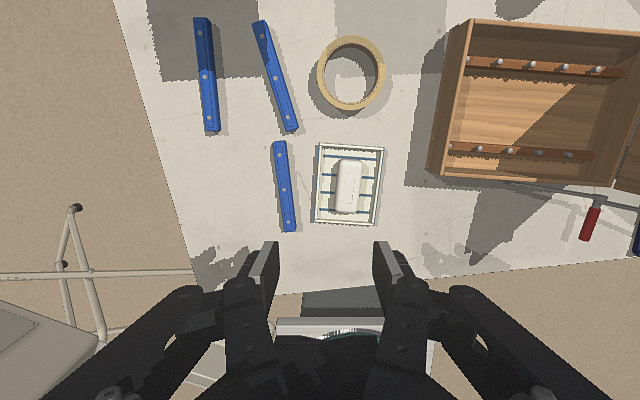

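Soap is flat in the dish at about (348,185), and the three bars are clear. Moving the bars next.

```bash
cat >> h.py <<'E'
T=np.array([551.97,-233.39]);YAW=-94.03;a_=np.radians(YAW);R=np.array([[np.cos(a_),-np.sin(a_)],[np.sin(a_),np.cos(a_)]])
def chest(x,y,z): return np.array([*(R@[x,y]+T),z])
def allbars(c,im,z=10):
    S=cv2.cvtColor(im,cv2.COLOR_RGB2HSV)
    m=(S[...,0]>98)&(S[...,0]<122)&(S[...,1]>130)&(S[...,2]>40)
    return [r for r in (rect_on(c,k,z) for k in blobs(m,300)) if abs(r[1][0]-150)<12 and r[1][1]<36]
def carry(guess,place):
    env.goto([guess[0]-60,guess[1],400],down(-90));env.command_gripper(46,50)
    c,im=shot("wrist");B=sorted(allbars(c,im),key=lambda r:np.hypot(*(r[0]-guess[:2])))
    if not B: print("no bar");cv2.imwrite("pics/nobar.png",im[:,:,::-1]);return False
    (x,y),sz,th=B[0];print("bar",x.round(1) if hasattr(x,'round') else x,y,sz,th)
    a=(th-90+180)%180-180
    if a<-150: a+=180
    print("ang",a)
    env.goto([x,y,280],down(a))
    if env.servo_line([x,y,178],velocity=120,until_force=12): print("contact!");st()
    env.command_gripper(10,50);s=st()
    env.servo_line([x,y,310],velocity=150)
    p=chest(place,0,0)
    env.goto([p[0],p[1],310],down(YAW));s=st()
    if not 17<s["finger_gap"]<23: print("LOST");return False
    shot("wrist",f"held{int(place)}.png")
    print("touch",env.servo_line([p[0],p[1],206],velocity=100,until_force=8));st()
    env.command_gripper(33);st()
    env.servo_line([p[0],p[1],310],velocity=200)
    return True
E
python3 - <<'E'
from h import *
print(carry((430.8,125.6),5))
p=chest(0,0,0);env.goto([p[0]-40,p[1],420],down(-90));c,im=shot("wrist","w5.png");print(allbars(c,im,46))
E
```

```text
bar 431.6 126.00688171386719 (150.4353485107422, 19.292274475097656) 4.71502
ang -85.28498
t 13.8 p [431.8 126.  178.7] F [-2.3 -1.6 13.6] gap 18.3 ff 48.8
t 16.2 p [ 552.  -236.6  310. ] F [ 0.3  0.4 -0.6] gap 18.9 ff 48.9
touch False
t 17.5 p [ 551.9 -238.4  206.6] F [-0.5  0.5 -0.9] gap 18.8 ff 48.9
t 17.8 p [ 551.7 -238.5  206.3] F [ 0.5  0.4 -0.1] gap 32.9 ff 0.0
True
[(array([ 552.46478271, -239.00410461]), (146.2159881591797, 18.93245506286621), np.float32(176.04362))]
```

View pics/w5.png

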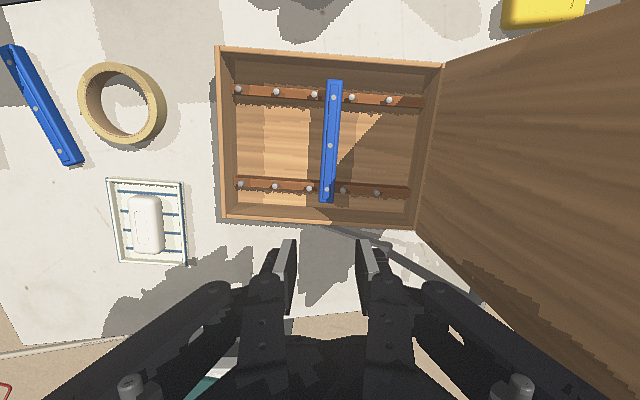

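The first bar lies in place 2, at (330,140) between the pins. Now the other two.

```bash
sed -i 's/178\],velocity/181],velocity/; s/206\],velocity/208],velocity/' h.py
python3 - <<'E'
from h import *
if carry((595.2,131.0),-40) and carry((596.4,230.),-85):
    p=chest(0,0,0);env.goto([p[0]-40,p[1],420],down(-90));c,im=shot("wrist","w6.png");print(allbars(c,im,46))
    print([(chest(x,0,0)[:2]).round(1) for x in(5,-40,-85)]);shot("top","top6.png")
E
```

```text
bar 594.3 130.9401092529297 (150.1365203857422, 19.369102478027344) 16.239683
ang -73.760315
t 22.7 p [594.6 130.9 181.9] F [-1.6 -0.8  8.3] gap 18.2 ff 49.5
t 24.9 p [ 555.3 -191.9  310. ] F [-1.1  0.4 -0.4] gap 18.6 ff 48.9
touch True
t 26.0 p [ 554.5 -193.3  207.8] F [-2.7  0.2 10. ] gap 18.5 ff 50.1
t 26.2 p [ 554.1 -193.2  207. ] F [-0.4  0.5 -0.5] gap 33.0 ff 0.0
no bar
```

```bash
python3 - <<'E'
from h import *
im=cv2.imread("pics/nobar.png")[:,:,::-1].copy();c=env.get_calibration("wrist")
S=cv2.cvtColor(im,cv2.COLOR_RGB2HSV)
for s in(130,100,80):
  m=(S[...,0]>98)&(S[...,0]<122)&(S[...,1]>s)&(S[...,2]>30)
  print(s,[rect_on(c,k,10) for k in blobs(m,300)])
st()
E
```

```text
130 [(array([564.14404297, 230.70988464]), (85.09783935546875, 18.566722869873047), np.float32(179.49356)), (array([638.45355225, 230.26513672]), (66.02511596679688, 18.14255142211914), np.float32(179.49356))]
100 [(array([596.55450439, 230.31071472]), (149.9470672607422, 18.792085647583008), np.float32(179.49356))]
80 [(array([596.59106445, 231.00106812]), (150.04751586914062, 19.871173858642578), np.float32(179.3613))]
t 28.8 p [536.5 229.6 399.9] F [-0.7 -0.1  0.3] gap 46.2 ff 0.0
```

View pics/nobar.png

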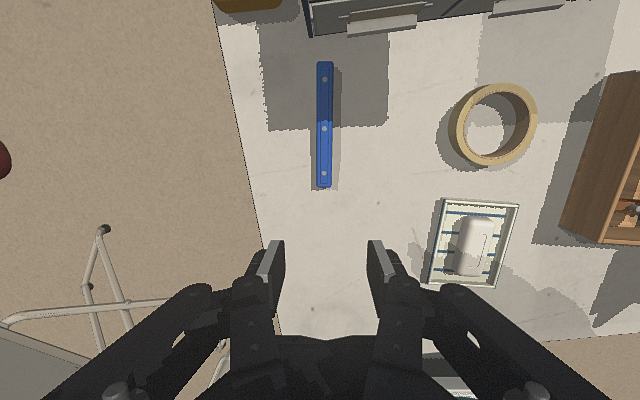

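The bar at (324,125) is in place; a shadow edge split the mask. I'll lower the threshold and retry.

```bash
sed -i 's/S\[...,1\]>130/S[...,1]>90/' h.py
python3 - <<'E'
from h import *
if carry((596.4,230.),-85):
    p=chest(0,0,0);env.goto([p[0]-40,p[1],420],down(-90));st();c,im=shot("wrist","w6.png");print(allbars(c,im,46))
    print([(chest(x,0,0)[:2]).round(1) for x in(5,-40,-85)]);shot("top","top6.png")
E
```

```text
bar 596.5 230.46336364746094 (150.03170776367188, 19.375825881958008) 179.52975
ang -90.470245
t 31.3 p [596.7 230.5 181.9] F [-1.5 -0.9  6.5] gap 18.4 ff 49.5
t 33.7 p [ 558.4 -147.2  310.1] F [-0.6  0.8 -1. ] gap 18.9 ff 48.9
touch True
t 34.8 p [ 557.6 -148.4  207.9] F [-2.5 -0.1  9.5] gap 18.6 ff 50.1
t 35.0 p [ 557.2 -148.4  207. ] F [-0.   0.4  0.3] gap 33.1 ff 0.0
t 36.4 p [ 511.8 -233.4  419. ] F [ 0.2  0.2 -1.2] gap 33.2 ff 0.0
[(array([ 547.78570557, -246.05960083]), (146.7758026123047, 19.555126190185547), np.float32(176.03036)), (array([ 554.87524414, -194.87640381]), (146.60983276367188, 20.229938507080078), np.float32(176.02966)), (array([ 557.1807251 , -151.51667786]), (146.83262634277344, 21.513660430908203), np.float32(176.27234))]
[array([ 551.6, -238.4]), array([ 554.8, -193.5]), array([ 557.9, -148.6])]
```

View pics/w6.png

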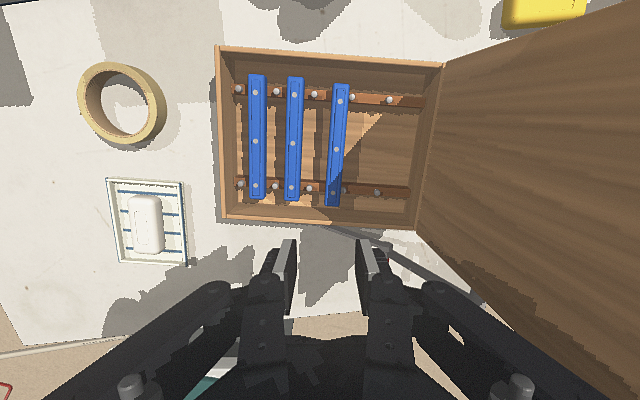

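All three bars are on the rails in places 0 to 2. The one in place 2, at (336,145), sits 7 mm off centre near its pin, so I recentre it. Then I move out for a view of the stay.

```bash
python3 - <<'E'
from h import *
x,y=547.8,-246
env.goto([x,y,310],down(YAW));env.command_gripper(36,50)
c,im=shot("wrist");print(allbars(c,im,46))
print(env.servo_line([x,y,209],velocity=120,until_force=10))
env.command_gripper(10,50);st()
env.servo_line([x,y,240],velocity=100)
p=chest(7,0,0);env.servo_line([p[0],p[1],240],velocity=60)
print(env.servo_line([p[0],p[1],209],velocity=60,until_force=8));st()
env.command_gripper(29);env.servo_line([p[0],p[1],310],velocity=200)
q=chest(0,0,0);env.goto([q[0]-40,q[1],420],down(-90));c,im=shot("wrist","w7a.png");print(allbars(c,im,46))
# view of the stay: camera off the chest's -y side, looking along chest +y, tilted down
env.servo_line([q[0]-40,q[1],540],velocity=200)
env.goto([330,-230,480],down(-90));st();c,im=shot("wrist","w7.png");print({k:np.round(v,4).tolist() for k,v in c.items() if k[0]=='o'})
E
```

```text
[(array([ 548.99029541, -246.54486084]), (145.69651794433594, 19.274423599243164), np.float32(175.8708)), (array([ 558.2925415 , -153.62214661]), (144.64398193359375, 23.267969131469727), np.float32(175.92886))]
False
t 38.5 p [ 548.1 -246.   210. ] F [-2.6  0.7  7.1] gap 18.3 ff 49.1
True
t 39.8 p [ 551.2 -240.4  210. ] F [-4.1 -0.7 11.9] gap 18.3 ff 50.6
[(array([ 550.39599609, -240.54199219]), (146.86268615722656, 19.275623321533203), np.float32(175.99168)), (array([ 554.84082031, -194.88381958]), (146.68565368652344, 20.247283935546875), np.float32(176.01222)), (array([ 557.32501221, -151.63046265]), (146.69131469726562, 21.514812469482422), np.float32(175.43167))]
t 42.8 p [ 330.1 -230.1  479.8] F [ 0.1 -0.2  0.1] gap 28.9 ff 0.0
{'origin': [404.9001, -230.4932, 447.4639], 'orientation': [[0.0005, -0.9559, -0.2936], [-1.0, -0.0004, -0.0003], [0.0001, 0.2936, -0.9559]]}
```

View pics/w7.png

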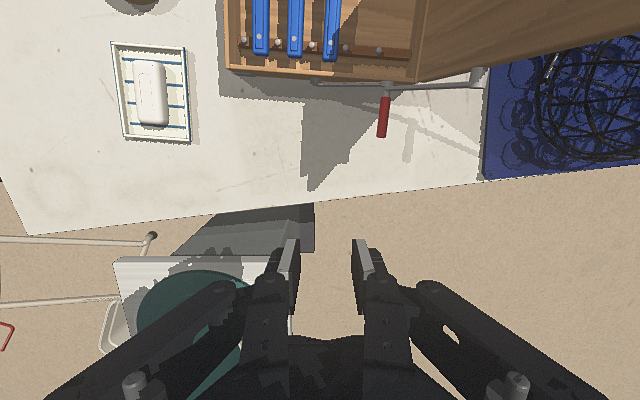

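The red grip runs from (387,97) to (381,137). The lower pivot is near (317,83), the knee at (386,86) and the lid end at (480,75).

```bash
cat >> h.py <<'E'
def tri(a):
    A=np.zeros((3,3));b=np.zeros(3)
    for cc,u,v in a:
        o,dd=ray(cc,u,v);dd/=np.linalg.norm(dd);P=np.eye(3)-np.outer(dd,dd);A+=P;b+=P@o
    return np.linalg.solve(A,b)
def tochest(p): return np.array([*(R.T@(np.array(p[:2])-T)),p[2]])
def redc(im,box):
    u0,v0,u1,v1=box;h=cv2.cvtColor(im,cv2.COLOR_RGB2HSV)[v0:v1,u0:u1];m=((h[...,0]<6)|(h[...,0]>172))&(h[...,1]>140)&(h[...,2]>50)
    k=max(blobs(m,3),key=cv2.contourArea);(x,y),*_=cv2.minAreaRect((k.reshape(-1,2)+[u0,v0]).astype(np.float32));return x,y
E
python3 - <<'E'
from h import *
c7=env.get_calibration("wrist");ct=env.get_calibration("top");cs=env.get_calibration("side")
i7=cv2.imread("pics/w7.png")[:,:,::-1].copy()
a7=redc(i7,(365,90,400,142));print(a7)
c1=dict(fx=278.35,fy=278.35,cx=325.531,cy=200.571,origin=[574.456,-231.482,527.316],orientation=[[0,-.956,-.294],[-1,0,0],[0,.294,-.956]])
cw=[(c7,*a7),(c1,366.96,222.88),(cs,357.9,201.8),(ct,383.5,237.5)]
for s in([0,1],[0,2],[0,1,2],[0,1,2,3]):
    g=tri([cw[i] for i in s]);print(s,g.round(1),tochest(g).round(1),[np.subtract(proj(k[0],g),k[1:]).round(1).tolist() for k in cw])
# pivot: ray at (317,83) cut at chest y = g_y+40
o,d=ray(c7,317,83);yy=tochest(g)[1]+40
n=R@[0,1];l=(n@T+yy-n@o[:2])/(n@d[:2]);print("pivot naive",tochest(o+l*d))
for z in(30,45,60):print(z,tochest(onz(c7,317,83,z)),tochest(onz(c7,480,75,150)))
cv2.imwrite("pics/stay.png",cv2.resize(i7[50:150,300:500],None,fx=4,fy=4,interpolation=2)[:,:,::-1])
# wrist handle
i1=cv2.imread("pics/w1.png")
E
```

```text
(383.0154113769531, 116.87693786621094)
[0, 1] [ 403.5 -300.    97. ] [  76.8 -143.5   97. ] [[0.2, 0.0], [-0.1, -0.0], [-0.7, -1.0], [-0.2, 1.0]]
[0, 2] [ 402.  -301.1   91.9] [  78.  -144.8   91.9] [[0.2, 1.2], [0.0, -0.4], [-0.4, -0.0], [0.0, 1.3]]
[0, 1, 2] [ 401.9 -300.9   92.3] [  77.9 -145.    92.3] [[0.1, 1.4], [-0.0, -0.2], [-0.3, -0.1], [-0.0, 1.4]]
[0, 1, 2, 3] [ 403.1 -300.9   92.7] [  77.8 -143.7   92.7] [[0.2, 0.3], [0.0, -0.8], [-0.7, -0.2], [-0.0, 1.0]]
pivot naive [  -7.90919143 -103.72985566   20.42517056]
30 [  -7.56735967 -104.68753145   30.        ] [155.99036262 -97.97324717 150.        ]
45 [  -7.03184346 -106.18783357   45.        ] [155.99036262 -97.97324717 150.        ]
60 [  -6.49632726 -107.68813569   60.        ] [155.99036262 -97.97324717 150.        ]
```

View pics/stay.png

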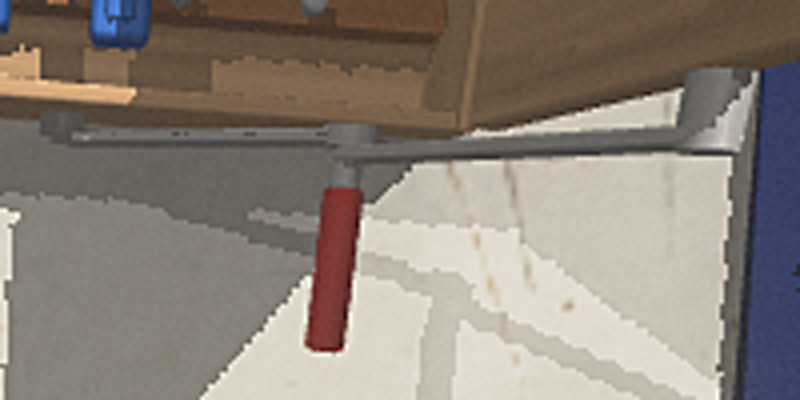

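```bash
cat >> h.py <<'E'
def tilt(b):
    """closing along chest x, fingers down and leaning b deg toward chest +y"""
    b=np.radians(b);y=np.array([*R[:,0],0]);z=np.array([*(R[:,1]*np.sin(b)),-np.cos(b)]);return np.column_stack([np.cross(y,z),y,z])
def tcp(p,F,d=155): return np.array(p)-d*F[:,2]
PV=np.array([-9.,25.5]);A0=np.arctan2(94-25.5,77.8+9)
def arc(f,y=-150): return chest(PV[0]+110*np.cos(A0+f),y,PV[1]+110*np.sin(A0+f))
E
python3 - <<'E'
from h import *
F=tilt(25)
if (F@[0,0,1])[2]>0: raise SystemExit
ok=[env.ik(tcp(arc(f),F,d),F) is not None for f,d in((0,255),(0,155),(.45,155),(.45,255))];print(ok)
if all(ok):
    env.command_gripper(45)
    env.goto(tcp(arc(0),F,255),F);c,im=shot("wrist","w8.png");st()
    u,v=redc(im,(0,0,640,400));print("red px",u,v,"expected",proj(c,chest(77.8,-144,94)))
E
```

```text
[True, True, True, True]
t 43.9 p [ 290.5 -292.4  325.9] F [0.6 0.  0.2] gap 45.2 ff 0.0
red px 326.0 202.0 expected (np.float64(326.07233590041034), np.float64(200.9974413644368))
```

View pics/w8.png

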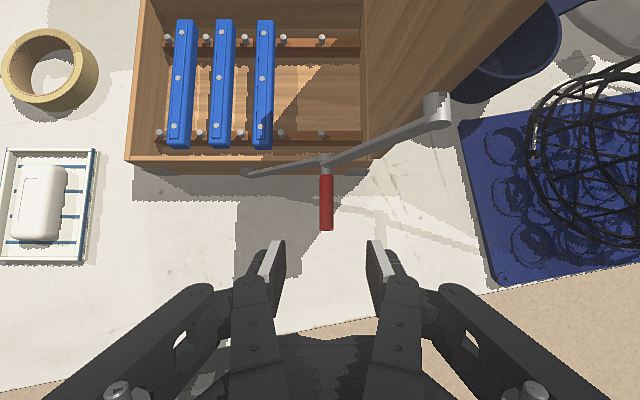

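The red grip at (326,202) matches the prediction within 1 px and lies centred between the fingers. The bars and soap are in place. Now unlocking.

```bash
python3 - <<'E'
from h import *
F=tilt(25)
print("hit",env.servo_line(tcp(arc(0),F),velocity=100,until_force=10));st()
env.command_gripper(5,25);st()
for f in np.linspace(.06,.45,8):
    env.servo_line(tcp(arc(f),F),velocity=40);s=st()
    if np.linalg.norm(s["wrist_force"])>50: print("high");break
else:
    env.command_gripper(40);env.servo_line(tcp(arc(.45),F,265),velocity=150);st()
    c,im=shot("wrist","w9.png");u,v=redc(im,(0,0,640,400));print(u,v,proj(c,arc(.45,-144)),proj(c,arc(.3,-144)))
E
```

```text
hit False
t 45.1 p [ 331.5 -295.5  234.6] F [0.1 0.  0.2] gap 45.3 ff 0.0
t 45.5 p [ 331.5 -295.4  234.4] F [-3.4  1.8  7.1] gap 11.0 ff 24.9
t 45.8 p [ 331.8 -291.4  239.5] F [-3.7 -4.1  2.2] gap 11.0 ff 25.1
t 46.1 p [ 332.1 -287.5  243.9] F [-4.2 -6.4  2.9] gap 11.1 ff 25.1
t 46.4 p [ 332.3 -283.4  248.3] F [-6.1 -7.5  5.8] gap 11.0 ff 25.2
t 46.7 p [ 332.7 -279.1  252.5] F [ -7.5 -10.    8.4] gap 11.0 ff 25.4
t 47.0 p [ 333.1 -274.3  256.3] F [-9.1 -9.8 12.2] gap 11.0 ff 25.8
t 47.3 p [ 333.5 -269.3  259.8] F [ -9.2 -10.4  13.9] gap 11.0 ff 26.1
t 47.6 p [ 333.9 -264.2  263. ] F [-5.3 -6.4 11.1] gap 10.8 ff 25.9
t 47.9 p [ 334.3 -258.6  265.9] F [-11.7  -9.1  18.8] gap 11.3 ff 26.7
t 49.2 p [ 288.  -253.9  364.1] F [ 0.3 -0.6  0.6] gap 40.2 ff 0.0
328.0 197.5 (np.float64(325.35669541806755), np.float64(196.57861203986778)) (np.float64(341.045503620648), np.float64(197.9796093480327))
```

View pics/w9.png

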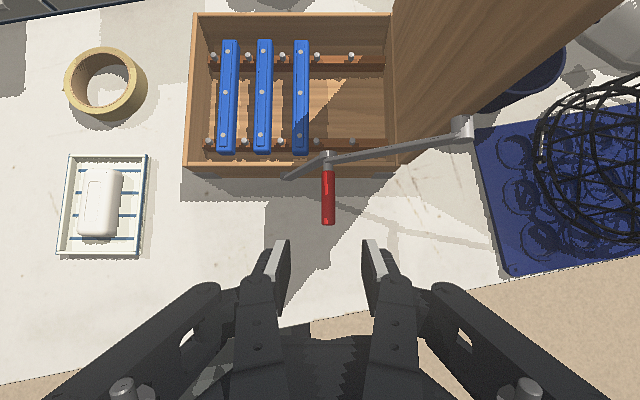

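The stay is past centre: grip at (328,198), about 0.43 rad. Moving to the handle.

```bash
cat >> h.py <<'E'
H=np.array([125.,66.])
def hand(deg,r=280,y=0): 
    p=np.radians(deg);return chest(H[0]-r*np.cos(p),y,H[1]+r*np.sin(p))
E
python3 - <<'E'
from h import *
env.servo_line([288,-254,600],frame=down(YAW),velocity=250)
F=down(YAW);h=hand(96.3);print(h)
env.goto(tcp(h,F,250),F);st();c,im=shot("wrist","w10.png")
print("expected",proj(c,h),proj(c,hand(96.3,280,-55)),proj(c,hand(96.3,280,55)))
E
```

```text
[ 541.02579315 -388.73055827  344.30906753]
t 51.4 p [ 540.5 -388.3  594.8] F [-0.8  0.2  0.4] gap 40.0 ff 0.0
expected (np.float64(325.31616414354755), np.float64(209.03779036484616)) (np.float64(325.25720719537986), np.float64(267.8685116513169)) (np.float64(325.38400557442316), np.float64(141.34160805626215))
```

View pics/w10.png

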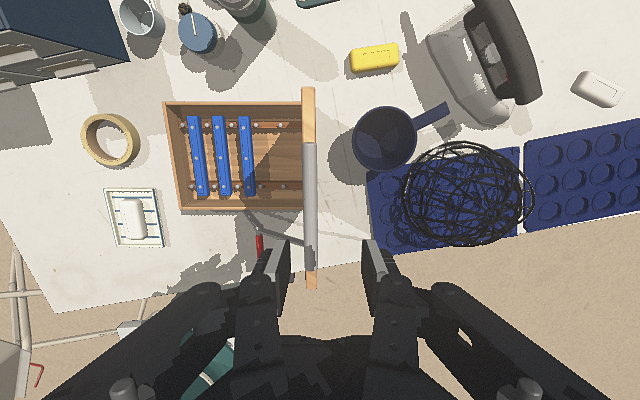

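The handle is at u≈310 (v 143 to 270) against the expected 325, so the lid already stands at about 93.6° from flat. I'll grip there and follow the arc.

```bash
python3 - <<'E'
from h import *
F=down(YAW);D=158
ok=[env.ik(tcp(hand(a),F,D),F) is not None for a in(93,70,45,30)];print(ok)
env.servo_line(tcp(hand(93.6),F,230),velocity=150)
print("hit",env.servo_line(tcp(hand(93.6),F,D),velocity=80,until_force=8));st()
env.command_gripper(5,25);s=st()
if 8<s["finger_gap"]<16:
  for a in np.arange(89,32,-5):
    env.servo_line(tcp(hand(a),F,D),velocity=60);s=st()
    if np.linalg.norm(s["wrist_force"])>45: print("high",a);break
E
```

```text
[True, True, True, True]
hit False
t 52.8 p [ 542.1 -375.6  504. ] F [ 0.5 -0.1 -0.7] gap 40.1 ff 0.0
t 53.2 p [ 542.  -375.6  503.8] F [-1.2  0.4  2.9] gap 10.9 ff 24.4
t 53.7 p [ 543.6 -353.   504.3] F [-1.2  1.2  8.4] gap 10.9 ff 25.7
t 54.3 p [ 545.3 -329.   502.5] F [0.7 1.3 4.3] gap 10.9 ff 25.6
t 54.8 p [ 547.  -304.9  498.7] F [ 2.7  1.  -1.5] gap 11.0 ff 25.4
t 55.4 p [ 548.7 -280.8  493.1] F [1.9 2.2 0.7] gap 11.2 ff 25.4
t 55.9 p [ 550.3 -257.9  485.4] F [0.1 3.8 1.9] gap 11.0 ff 25.6
t 56.5 p [ 551.8 -235.8  475.7] F [-0.2  3.3  2.3] gap 11.2 ff 25.6
t 57.0 p [ 553.3 -214.5  463.9] F [ 1.   2.4 -1.1] gap 11.0 ff 25.5
t 57.6 p [ 554.8 -193.9  450.4] F [ 1.9  0.6 -1.9] gap 11.0 ff 25.4
t 58.2 p [ 556.1 -174.8  435.2] F [ 2.2  1.3 -1.8] gap 11.3 ff 25.4
t 58.7 p [ 557.4 -157.1  418.5] F [ 0.9  2.  -1.9] gap 10.9 ff 25.4
t 59.3 p [ 558.5 -141.   400.2] F [ 0.5  2.3 -1.3] gap 10.7 ff 25.5
t 59.8 p [ 559.5 -126.6  380.5] F [ 1.1  3.1 -2.1] gap 10.8 ff 25.6
```

```bash
python3 - <<'E'
from h import *
F=down(YAW);D=158
for a in (29,24,19,14,10,7,4,2,0):
    env.servo_line(tcp(hand(a),F,D),velocity=35);s=st()
    if np.linalg.norm(s["wrist_force"])>18: print("high",a);break
E
```

```text
t 60.7 p [ 560.4 -113.9  359.6] F [ 1.4  1.1 -2.4] gap 11.0 ff 25.8
t 61.5 p [ 561.1 -103.   337.8] F [ 2.6  0.7 -3.4] gap 11.0 ff 25.9
t 62.4 p [561.8 -94.1 315.1] F [ 2.2 -0.7 -3.3] gap 11.2 ff 26.1
t 63.2 p [562.3 -87.1 291.7] F [ 0.5  0.3 -3.6] gap 11.4 ff 26.4
t 64.0 p [562.6 -83.  272.5] F [ 1.4  2.  -2.9] gap 11.0 ff 26.7
t 64.5 p [562.8 -80.7 257.9] F [ 1.6  4.3 -2.1] gap 10.8 ff 26.9
t 65.1 p [562.8 -79.2 243.4] F [ 2.1  5.4 -2.2] gap 10.7 ff 27.1
t 65.5 p [562.9 -78.6 233.6] F [ 2.6  5.5 -2.6] gap 10.6 ff 27.2
t 66.0 p [562.9 -78.3 223.8] F [ 1.4  6.8 -2.8] gap 10.9 ff 27.3
```

```bash
python3 - <<'E'
from h import *
s=st();p=s["position"].copy();F=down(YAW)
print(env.servo_line([p[0],p[1],p[2]-12],velocity=10,until_force=10));st()
env.command_gripper(24);p=st()["position"]
env.servo_line([p[0],p[1],340],velocity=150)
# press gently near the free edge with closed fingers
env.command_gripper(0,20)
q=chest(-105,0,0);env.servo_line([q[0],q[1],300],velocity=150)
print(env.servo_line([q[0],q[1],240],velocity=15*3,until_force=12));st()
E
```

```text
t 66.0 p [562.9 -78.3 223.8] F [ 1.4  6.8 -2.8] gap 10.9 ff 27.3
True
t 66.6 p [562.9 -78.1 219.6] F [-2.2 -0.   8.6] gap 11.1 ff 28.5
t 66.9 p [562.7 -78.  219. ] F [ 0.2 -0.4 -0.1] gap 24.1 ff 0.0
True
t 69.9 p [ 559.4 -128.6  245.4] F [-3.3  0.8 11.9] gap -0.2 ff 6.1
```

```bash
python3 - <<'E'
from h import *
q=chest(-105,0,0);env.servo_line([q[0],q[1],420],velocity=150)
env.goto([470,-100,520],down(-90));env.dwell(.3);st();c,im=shot("wrist","w11.png")
for x,y in((-155,-55),(-155,55)):print("handle end",proj(c,chest(x,y,66)))
E
```

```text
t 72.1 p [ 470.3 -100.2  519.3] F [0.4 0.2 0.1] gap -0.0 ff 0.0
handle end (np.float64(308.54494155366575), np.float64(140.9152879384273))
handle end (np.float64(312.83200493493246), np.float64(59.21146818036664))
```

View pics/w11.png

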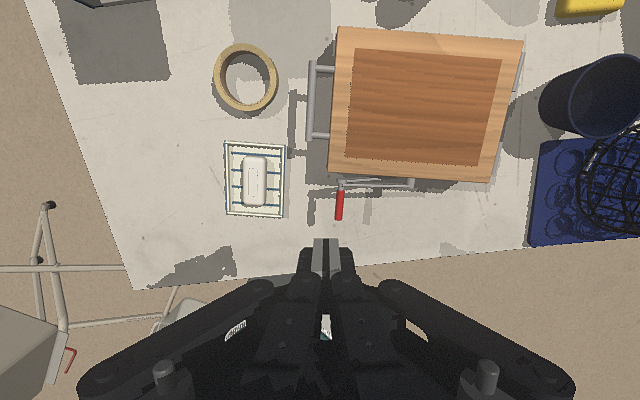

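The lid is shut: the handle spans (311,60) to (311,140), as predicted for z = 66. The soap is in the dish at (254,180) and the tape has not moved. The robot is clear, so I'm handing in.

```bash
python3 -c "
from plant import env
print(env.close_job())"
```

```text
the job is handed in; nothing more can be done
None
```

I handed the job in at about 72 s: the soap is flat in the white dish, the three blue bars found on the table are across the rails in places 0–2, the stay is unlocked and the lid shut, and the tape is where it was.

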